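Set the badge laminator for the pouches in use and start it

ROBOT

A 6-joint arm with a two-finger parallel gripper is mounted at the origin on a cart in front of the work surface, level with it; the furniture and walls round the work are solid. World frame = base frame: x ahead of the robot, y to its left, z up, the work surface at z = 0. Lengths are in m, angles in rad, forces in N, time in s.
With the tool pointing down it reaches from about 0.25 to 0.725 m from the base axis. Payload 9.7 kg.
Tool frame: the origin (TCP) lies at the very end of the fingers, on their centre line; the grasp point (between the pads) lies 19 mm behind it; z points along the fingers, y is the line along which they close (so a half turn about z gives the same grasp; the last joint's range is limited). The gripper opens to 85 mm and grips with 20 to 120 N. Pads are 22 mm wide; open, the fingers measure 114 mm over their backs; the gripper's body (76 mm by 85 mm) begins 54 mm behind the grasp point. The pads swing forward as they close: fully open they stand 13 mm farther back than shut.
Start: joints at [1.336, 0.087, 0.176, 1.66, 0, 1.571], TCP at [0.128, 0.535, 0.231] pointing down, gripper open.
Joint ranges: [-3.13, 3.13], [-0.85, 1.81], [-1.15, 1.24], [-2.2, 2.28], [-1.44, 1.52], [-3.14, 3.14]. Speed limits (rad/s): [2.22, 2.22, 2.57, 3.14, 3.14, 3.14].

INTERFACE

Orientations are given as a unit quaternion [x, y, z, w].
In Python, from bench import monitor, vision, hand_in, cut_out gives the robot as it stands.
- The arm moves only by the shell command python3 -m pendant 'ROWS' [FORCE]. ROWS is JSON, a list of rows, each a list of 3 entries, a list of its own where there are three numbers: the opening, from 0 (shut) to 1 (fully open), then the shift along the world's x, y, z in mm, then the turn, a rotation vector about the world's x, y, z in rad. In form: [[hand, [tx, ty, tz], [wx, wy, wz]], ...]. A call has 1 to 5 rows; each row shifts and turns the commanded pose from where the row before left it; what a row does not reach is not made up. A row lasts 1/8 s, in which the tool goes at most 62.5 mm and 10.7 degrees, less where a joint would pass 70% of its speed; a pose out of reach is approached as far as the arm can. A call with a gripper value outside its range is refused whole. The fingers move at their own pace and stop on an object; FORCE is the grip in N (left out, the last holds). Time passes only in rows, so rows that do not move let the fingers close. It gives the time, the measured TCP pose, the force, the opening and the grip force at its end, in the units of the state.
- monitor.observe(): the state, without advancing time (a new reading comes with each control period).
- vision.camera(name): name is "side" or "top"; returns a dict with "image" (400x640x3 uint8, red, green, blue), "depth" (400x640 float32, m along the optical axis (not along the pixel's ray), 0 where there is no reading), "mtx" (3x3 intrinsics, pixels), "origin" and "attitude" of the camera in the world. Camera axes: x right, y down, z forward; pixel columns grow to the right and rows downward; lengths in m; the calibration is good to about 2 mm. A picture is of the moment at which its call begins.
- hand_in(): hands the job in; it is judged then, once.
Trained networks look in a picture, given as the dict that the camera call returned (one of the last four; its "shot" number tells which), for a name from the list of things; names that differ only in an ending like _2 or _b are one class to them, and where a whole thing is asked for, a point or a joint stands for the part that bears it (a point fixed in the world has none). Each returns a list of dicts, best first, with "score" (0 to 1); they miss things now and then, are a little off and sometimes report something else, mostly with a low value. They report only what shows in the picture. A call takes as long as a camera call. They do not tell look-alikes from the thing itself.
- cut_out(label, picture): "mask" (400x640 bool, what is visible of it) and "point" ([column, row] in pixels, amid what is visible of it).
The state is a dict: "time_s": time; "joints": joint angles; "joint_velocities": joint speeds; "tau": joint torques, N m; "ee_pos": TCP position; "tool_rot": TCP orientation; "wrist_force": force on the tool from outside, world axes, zero at the start; "torque": the same for the moment, N m; "finger_gap": finger opening in m; "grasp_force": force on a finger pad.
Only numpy, scipy, OpenCV 4.12 (cv2) and the standard library are available. Lean on these libraries where they do the work, as an engineer would, in place of code of your own. Each camera call takes 0.05 s, during which the arm holds its last target. There are 200 camera calls.

TASK

Get the badge laminator ready for the carton of pouches lying right in front of its feed table: swing its thickness lever until the black pointer bar stands in the middle of the band with the same colour as that carton's label, and let go of the lever. Only then press the green start button all the way down and release it. Leave the cartons, the stapler and the mug where they are.

Things in the scene. Friction and masses are not known exactly. Their poses are not given: they have to be found in the camera images.
- laminator: light grey desktop badge laminator, fixed, 270 wide (its y) x 130 deep (x) x 80 mm high without lever and button. Origin: centre of its underside; x to its rear, y to its left, z up. In front (-x) a dark feed table reaches to x = -96, top at z = 41. On top of the right end (-y) stands the lever's round quadrant (radius 36, 34 wide), on the left end (+y) the green start button.
- thickness_lever (a joint): lever's hinge angle, rad: 0 = upright, + = leaning to the laminator's rear (+x), stops at -0.9 and 0.9. Starts near the front stop. Friction (0.15 N m, 2 N at the knob) holds it where it is left; no detents. It lifts the upper roller. Bands on the quadrant's rim, each 0.28 rad wide, have their middles at: blue -0.30, yellow 0.15, red 0.60; a black pointer bar on the lever passes over them.
- lever_pivot (a point): hinge centre of the lever, at (20, -105, 76) mm in the laminator's frame, fixed to the laminator; the hinge axis is the laminator's y.
- lever_knob (a point): centre of the lever's black knob, 72 mm from the hinge centre, its z pointing along the lever away from the hinge. The knob is a cylinder, radius 9, 24 mm long along the hinge axis, flat ends: pinch it from above across the ends (20 to 40 N; the fingertips clear the quadrant by 15 mm; the lever turns between the pads and may slip behind by some 5 mm, so check the angle before letting go).
- start_button (a joint): green start button, travel in m: 0 = up, 0.005 = fully down. A spring pushes it back up; fully down takes 5 N.
- start_button_top (a point): centre of the button's top face, which is 22 mm in diameter, in a black housing on the laminator's left end; pressed straight down.
- feed_front (a point): point on the desk in front of the feed table, at (-140, 0, 0) mm in the laminator's frame; the carton in use lies with its centre within 30 mm of it, the other two are more than 150 mm off.
- pouches_blue: loose white carton of pouches with a broad blue label, 60 x 90 x 24 mm, 0.12 kg, lying flat. Origin: centre of its underside, y along its length.
- pouches_yellow: the same carton with a yellow label.
- pouches_red: the same carton with a red label.
- stapler: loose blue and black stapler, 32 x 125 x 44 mm, standing on the desk left of the laminator; a bystander. Origin: centre of its underside.
- mug: loose striped mug, 86 mm across, 90 high, far right on the desk; a bystander. Origin: centre of its underside.
Things that resemble listed ones, but are neither listed nor needed, are in the scene too. What is shaped like the pouches_red but pink is not meant.

How it is judged:
By the outcome, as a careful person would: the job done as asked, in the order asked, and still so for the second after the job is handed in, with the robot touching nothing.
It also fails if it takes over 48 s, if anything falls off the work surface, if the arm or the gripper's body presses on something with over 40 N, if the wrist force passes 120 N, or if a joint passes its speed limit or range.

## Working session

There is one attempt and no reset: what is moved stays moved. The work goes in short steps, Python scripts to look and compute and a shell command to move; the robot and the scene stay as the last step left them, time stands still between calls to the robot, and variables do not carry over. Pictures are saved under pics/ and viewed, at most 10 in all, crops included, and the job is handed in when it is done.

```bash
mkdir -p pics
cat > h.py <<'E'
import numpy as np, cv2
from bench import monitor, vision, hand_in, cut_out
from scipy.spatial.transform import Rotation as R
def rot(p):
    a=np.array(p["attitude"]); return a if a.shape==(3,3) else R.from_quat(a).as_matrix()
def world(p,uv,d):
    uv=np.atleast_2d(uv).astype(float); K=np.array(p["mtx"])
    r=np.c_[(uv[:,0]-K[0,2])/K[0,0],(uv[:,1]-K[1,2])/K[1,1],np.ones(len(uv))]*np.atleast_1d(d)[:,None]
    return r@rot(p).T+np.array(p["origin"])
def pix(p,X):
    c=(np.atleast_2d(X)-np.array(p["origin"]))@rot(p); q=c@np.array(p["mtx"]).T; return q[:,:2]/q[:,2:]
def cloud(p,m):
    m=m&(p["depth"]>0); v,u=np.nonzero(m); return world(p,np.c_[u,v],p["depth"][m])
def save(p,n,crop=None,s=1):
    i=p["image"][:,:,::-1]
    if crop: a,b,c,d=crop; i=i[b:d,a:c]
    cv2.imwrite("pics/"+n,cv2.resize(i,None,fx=s,fy=s,interpolation=cv2.INTER_CUBIC))
E
python3 - <<'E'
from h import *
np.set_printoptions(precision=4,suppress=True)
s=monitor.observe(); print({k:np.round(v,3) for k,v in s.items()})
for n in("top","side"):
    p=vision.camera(n); save(p,n+"1.png"); print(n,p["origin"],p["attitude"],p["mtx"])
    for l in("laminator","thickness_lever","lever_knob","start_button","start_button_top","pouches_red","pouches_blue","pouches_yellow","stapler","mug"):
        for r in cut_out(l,p)[:3]:
            c=cloud(p,r["mask"]); print(l,round(r["score"],2),np.round(r["point"]),r["mask"].sum(),np.median(c,0) if len(c) else "", np.percentile(c,[2,98],0).round(3).tolist() if len(c) else "")
E
```

```text
{'time_s': np.float64(0.0), 'joints': array([ 1.336,  0.087,  0.175,  1.66 , -0.   ,  1.571]), 'joint_velocities': array([ 0.002,  0.001,  0.   , -0.001,  0.001,  0.001]), 'tau': array([ -0.001, -52.039,  46.481,   0.016,  -0.   ,  -0.   ]), 'ee_pos': array([0.128, 0.535, 0.231]), 'tool_rot': array([ 0.117,  0.993, -0.001, -0.   ]), 'wrist_force': array([-0.331,  0.254, -1.083]), 'torque': array([ 0.055, -0.052, -0.006]), 'grasp_force': np.float64(0.0), 'finger_gap': np.float64(0.085)}
top [0.2683 0.0794 1.7492] [-0.7032  0.7079 -0.0483  0.0456] [[488.389    0.     322.4471]
 [  0.     488.389  201.8695]
 [  0.       0.       1.    ]]
laminator 0.6 [298. 204.] 3417 [0.488  0.1619 0.0761] [[0.409, 0.035, 0.019], [0.569, 0.29, 0.112]]
thickness_lever 0.35 [296. 198.] 3408 [0.4882 0.1636 0.0761] [[0.409, 0.036, 0.024], [0.569, 0.291, 0.112]]
lever_knob 0.58 [327. 204.] 45 [0.4839 0.0569 0.1265] [[0.475, 0.044, 0.097], [0.508, 0.067, 0.135]]
pouches_red 0.89 [295. 246.] 437 [0.3535 0.1595 0.0233] [[0.322, 0.117, 0.011], [0.386, 0.205, 0.032]]
pouches_blue 0.85 [394. 203.] 415 [ 0.4936 -0
[... 759 characters left out ...]
98.] 35 [0.4845 0.0507 0.1237] [[0.473, 0.036, 0.104], [0.508, 0.059, 0.132]]
pouches_red 0.66 [294. 174.] 135 [0.3991 0.5985 0.0212] [[0.353, 0.555, 0.004], [0.445, 0.642, 0.028]]
pouches_red 0.64 [283. 211.] 225 [0.3566 0.1356 0.0228] [[0.318, 0.109, 0.001], [0.393, 0.196, 0.028]]
pouches_red 0.57 [317. 206.] 1573 [0.4945 0.0539 0.0699] [[0.414, 0.021, 0.01], [0.576, 0.273, 0.114]]
pouches_blue 0.81 [322. 250.] 354 [ 0.492  -0.209   0.0228] [[0.46, -0.242, 0.0], [0.525, -0.145, 0.027]]
pouches_yellow 0.57 [328. 268.] 467 [ 0.5081 -0.3324  0.0223] [[0.468, -0.365, 0.001], [0.55, -0.274, 0.027]]
stapler 0.43 [306. 181.] 74 [0.4417 0.4512 0.0341] [[0.418, 0.345, 0.011], [0.472, 0.474, 0.065]]
```

Run:
```python
from h import *
a=cv2.imread("pics/top1.png")[150:270,210:410]; b=cv2.imread("pics/side1.png")[150:270,215:415]
cv2.imwrite("pics/crops1.png",np.vstack([cv2.resize(x,(500,300),interpolation=cv2.INTER_CUBIC) for x in(a,b)]))
```

```text
(no output)
```

View pics/top1.png

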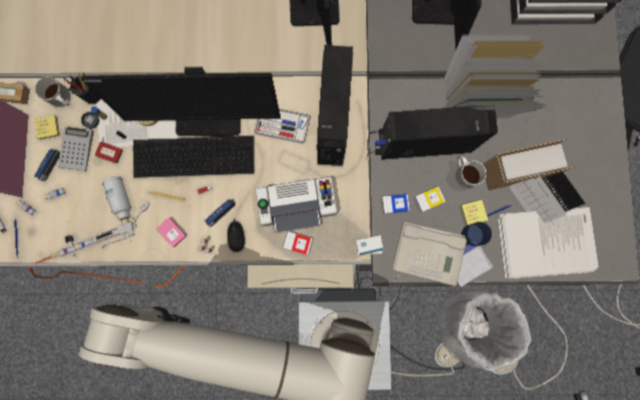

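View pics/crops1.png

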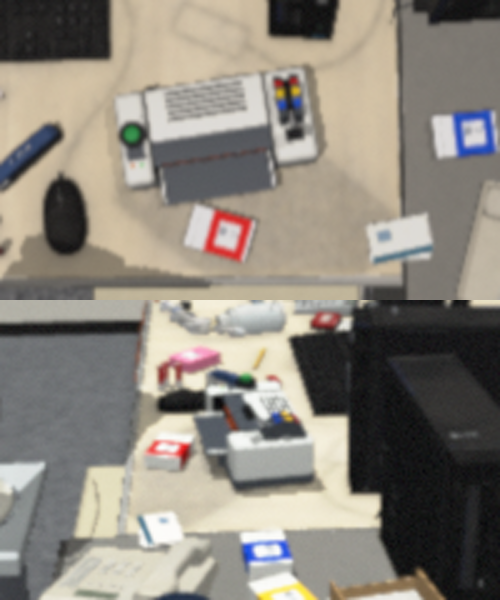

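Top view: the red carton lies at about (297,243), in front of the dark feed table at (297,217). The green button is at (262,204) and the lever quadrant at (327,190). The blue and yellow cartons are far right, at (397,203) and (430,198). So the target band is red, 0.60 rad. Next I measure the laminator's pose.

```bash
cat > lam.py <<'E'
from h import *
from scipy.optimize import minimize
np.set_printoptions(precision=4,suppress=True)
def fit(p):
    c=cloud(p,np.ones((400,640),bool))
    s=c[(abs(c[:,0]-.49)<.14)&(abs(c[:,1]-.165)<.2)&(c[:,2]>.055)&(c[:,2]<.2)]
    return s
def colour(p,kind):
    h=cv2.cvtColor(p["image"],cv2.COLOR_RGB2HSV).astype(int); H,S,V=h[...,0],h[...,1],h[...,2]
    return {"green":(abs(H-65)<25),"red":(H<8)|(H>172),"yellow":abs(H-25)<8,"blue":abs(H-113)<12}[kind]&(S>120)&(V>60)
E
python3 - <<'E'
from lam import *
ps={n:vision.camera(n) for n in("top","side")}
p=ps["top"]; s=fit(p); print(len(s),np.percentile(s[:,2],[5,25,50,75,95]))
r=cv2.minAreaRect((s[:,:2]*1000).astype(np.float32)); print("rect all",r)
b=s[abs(s[:,2]-np.median(s[:,2]))<.012]; r=cv2.minAreaRect((b[:,:2]*1000).astype(np.float32)); print("rect body",r)
for n,p in ps.items():
  W=np.zeros((400,640,3)); v,u=np.mgrid[:400,:640]; W=world(p,np.c_[u.ravel(),v.ravel()],p["depth"].ravel()).reshape(400,640,3)
  roi=(abs(W[...,0]-.49)<.12)&(abs(W[...,1]-.165)<.17)&(W[...,2]>.06)&(W[...,2]<.2)
  for k in("green","red","yellow","blue"):
    m=roi&colour(p,k)
    if m.sum(): c=W[m]; print(n,k,m.sum(),c.mean(0),c.max(0),np.mean(np.argwhere(m),0)[::-1])
  m=roi&(p["image"].max(2)<60)&(W[...,1]<.1); c=W[m]
  if m.sum(): print(n,"black",m.sum(),c.mean(0),c.min(0),c.max(0))
E
```

```text
2560 [0.0704 0.0748 0.078  0.082  0.1057]
rect all ((500.8092956542969, 164.30734252929688), (131.86253356933594, 270.41119384765625), 8.721470832824707)
rect body ((500.427490234375, 164.25790405273438), (131.40951538085938, 270.2712707519531), 8.630900382995605)
top green 34 [0.486  0.2774 0.0993] [0.4964 0.2891 0.1056] [262.2059 203.0882]
top red 19 [0.5543 0.0672 0.1056] [0.561  0.0802 0.1141] [323.7895 182.6316]
top yellow 28 [0.5415 0.0636 0.11  ] [0.55   0.0769 0.1162] [324.8929 186.1071]
top blue 21 [0.5239 0.0627 0.1093] [0.5314 0.077  0.1175] [325.1905 191.2381]
top black 34 [0.5086 0.0599 0.1139] [0.4766 0.0471 0.0869] [0.5543 0.0703 0.1372]
side green 7 [0.4847 0.2669 0.0964] [0.4905 0.274  0.1015] [312.7143 181.4286]
side yellow 8 [0.5412 0.0618 0.1106] [0.5468 0.0755 0.1145] [329.5   196.375]
side blue 8 [0.5242 0.0609 0.1094] [0.5278 0.0753 0.1126] [325.125 196.875]
side black 14 [0.4791 0.0464 0.125 ] [0.4734 0.0373 0.1173] [0.4842 0.0679 0.1321]
```

```bash
python3 - <<'E'
from lam import *
for n in("top","side"):
  p=vision.camera(n); c=cloud(p,np.ones((400,640),bool))
  for y0,y1 in((-.1,.2),(.2,.4)):
    q=c[(c[:,0]>.4)&(c[:,0]<.95)&(c[:,1]>y0)&(c[:,1]<y1)&(c[:,2]>.15)&(c[:,2]<.7)]
    if len(q): print(n,y0,len(q),np.percentile(q,[1,99],0))
E
python3 -m pendant '[[1,[35,-48,0],[0,0,0.04]],[1,[35,-48,0],[0,0,0.04]],[1,[35,-48,0],[0,0,0.04]],[1,[35,-48,0],[0,0,0.04]],[1,[35,-48,0],[0,0,0.04]]]' 30
python3 -c "
from h import *
print(np.round(monitor.observe()['joints'],3))"
```

```text
top -0.1 3220 [[ 0.6342 -0.0205  0.1651]
 [ 0.9469  0.0884  0.2861]]
top 0.2 2321 [[0.7933 0.2178 0.1538]
 [0.8267 0.3982 0.4088]]
side -0.1 2853 [[ 0.6337 -0.0319  0.1526]
 [ 0.9473  0.0803  0.2817]]
side 0.2 596 [[0.7972 0.2098 0.2025]
 [0.8253 0.3969 0.4063]]
time_s: 1.92
ee_pos: [0.3037, 0.2933, 0.2315]
tool_rot: [0.017, 1.0, 0.0, 0.0]
wrist_force: [0.8, 0.4, -0.7]
finger_gap: 0.0855
grasp_force: 0.0
[ 0.768 -0.217 -0.111  1.675 -0.     0.801]
```

```bash
python3 -m pendant '[[1,[37,-47,-8],[0.008,-0.05,0.037]],[1,[37,-48,-8],[0.008,-0.05,0.037]],[1,[37,-47,-8],[0.008,-0.05,0.037]],[1,[37,-48,-8],[0.008,-0.05,0.037]],[1,[36,-47,-8],[0.008,-0.05,0.037]]]'
python3 -m pendant '[[0.7,[0,0,0],[0,0,0]]]'
python3 - <<'E'
from lam import *
s=monitor.observe(); print(s["joints"].round(3) if hasattr(s["joints"],"round") else s["joints"]); print(s["ee_pos"],R.from_quat(s["tool_rot"]).as_matrix())
for n in("top","side"):
  p=vision.camera(n)
  for r in cut_out("lever_knob",p)[:2]:
    c=cloud(p,r["mask"]); print(n,round(r["score"],2),np.round(r["point"]),len(c),np.median(c,0),c.min(0),c.max(0))
  save(p,n+"2.png",(255,130,405,230),4)
E
```

```text
time_s: 2.55
ee_pos: [0.4879, 0.056, 0.1915]
tool_rot: [-0.075, 0.989, 0.022, 0.126]
wrist_force: [0.7, 0.9, -0.2]
finger_gap: 0.0853
grasp_force: 0.0
time_s: 2.68
ee_pos: [0.4875, 0.0544, 0.1904]
tool_rot: [-0.072, 0.989, 0.022, 0.124]
wrist_force: [-0.4, 0.9, -0.2]
finger_gap: 0.0699
grasp_force: 0.0
[ 0.089 -0.323 -0.3    1.344  0.039 -0.052]
[0.4875 0.0544 0.1904] [[-0.9588 -0.1483  0.2423]
 [-0.1377  0.9886  0.0605]
 [-0.2486  0.0247 -0.9683]]
```

View pics/side2.png

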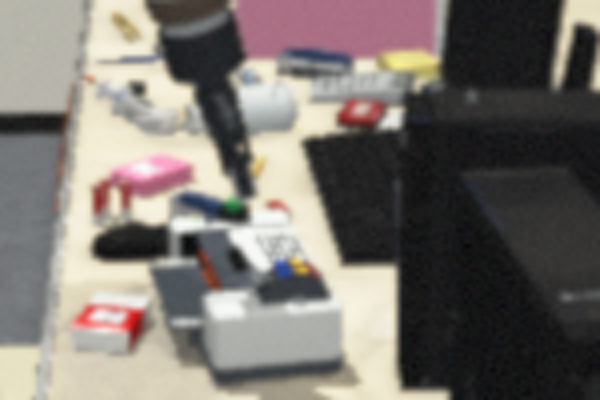

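Run:
```python
from lam import *
p=vision.camera("side"); print(pix(p,[[.4826,.0552,.1235],[.5361,.0634,.076],[.4875,.0544,.1904]]))
a=cv2.imread("pics/top1.png")[165:225,285:345]; b=cv2.imread("pics/side1.png")[170:230,290:350]
cv2.imwrite("pics/c3.png",np.hstack([cv2.resize(x,(390,390),interpolation=cv2.INTER_CUBIC) for x in(a,b)]))
```

```text
[[314.4515 194.3099]
 [328.1042 204.4211]
 [315.6329 178.0332]]
```

View pics/c3.png

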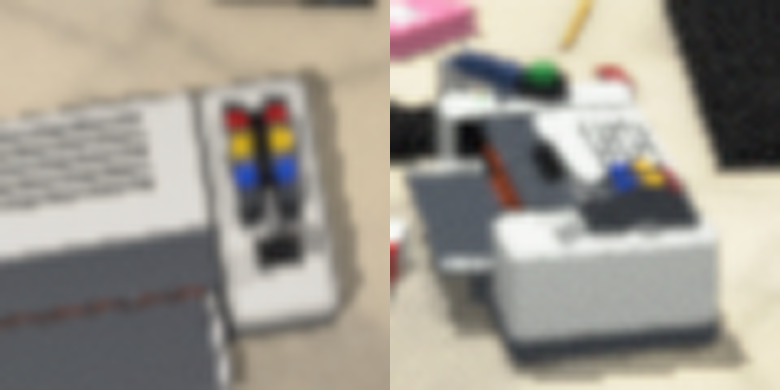

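Knob at full-image (328,203) top and (314,194) side. That matches the predicted projection for a lever angle of about -0.85. Descending.

```bash
python3 -m pendant '[[0.6,[0,1,-43],[0,0,0]],[0.6,[0,0,-42],[0,0,0]],[0.6,[0,0,0],[0,0,0]]]'
python3 -m pendant '[[0,[0,0,0],[0,0,0]],[0,[0,0,0],[0,0,0]],[0,[0,0,0],[0,0,0]],[0,[0,0,0],[0,0,0]]]' 30
```

```text
time_s: 3.3
ee_pos: [0.4848, 0.06, 0.1036]
tool_rot: [-0.076, 0.989, 0.022, 0.122]
wrist_force: [-0.1, 1.0, 0.9]
finger_gap: 0.0515
grasp_force: 0.0
time_s: 3.8
ee_pos: [0.4881, 0.057, 0.109]
tool_rot: [-0.074, 0.989, 0.02, 0.126]
wrist_force: [-1.0, -13.2, 2.5]
finger_gap: 0.0237
grasp_force: 30.5
```

```bash
python3 -m pendant '[[0,[9.4,0.4,9],[0,0,0]],[0,[10.8,1.6,7.1],[0,0,0]],[0,[11.9,1.8,5.1],[0,0,0]],[0,[12.6,1.9,2.7],[0,0,0]]]'
python3 -m pendant '[[0,[12.9,2,0.5],[0,0,0]],[0,[12.8,1.9,-1.9],[0,0,0]],[0,[12.3,1.9,-4.2],[0,0,0]],[0,[11.3,1.7,-6.4],[0,0,0]],[0,[0,0,0],[0,0,0]]]'
python3 - <<'E'
from lam import *
for n in("top","side"):
  p=vision.camera(n); save(p,n+"4.png",(285,160,355,230),6)
E
python3 - <<'E'
from h import *
cv2.imwrite("pics/c4.png",np.hstack([cv2.imread(f"pics/{n}4.png")[:,:400] for n in("top","side")]))
E
```

```text
time_s: 4.3
ee_pos: [0.5322, 0.0635, 0.1323]
tool_rot: [-0.074, 0.989, 0.021, 0.125]
wrist_force: [-3.8, -8.2, -1.3]
finger_gap: 0.0232
grasp_force: 29.3
time_s: 4.92
ee_pos: [0.5836, 0.0714, 0.1214]
tool_rot: [-0.074, 0.989, 0.021, 0.127]
wrist_force: [3.8, -6.3, 3.9]
finger_gap: 0.0234
grasp_force: 29.7
```

View pics/c4.png

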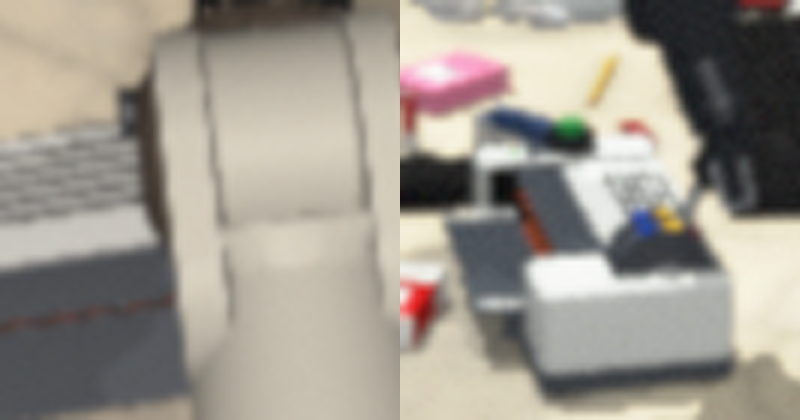

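Side view: the gripper now stands on the quadrant's rear side and the lever followed it, but the fingers hide the pointer. I release, back off along the tool axis and look from above.

```bash
python3 -m pendant '[[0.6,[0,0,0],[0,0,0]],[0.6,[0,0,0],[0,0,0]],[0.6,[0,0,0],[0,0,0]],[0.6,[-11,-2,44],[0,0,0]],[0.6,[-11,-2,44],[0,0,0]]]'
python3 -m pendant '[[0.6,[-12,50,0],[-0.008,0.05,0]],[0.6,[-12,50,0],[-0.008,0.05,0]],[0.6,[-20,50,0],[-0.008,0.05,0]],[0.6,[-20,50,0],[-0.008,0.05,0]],[0.2,[-10,9,0],[-0.008,0.05,0]]]'
cat > look.py <<'E'
from lam import *
import sys
o=np.array([.5005,.1642]); a=np.radians(8.65); Q=np.array([[np.cos(a),-np.sin(a)],[np.sin(a),np.cos(a)]])
for n in("top","side"):
  p=vision.camera(n); save(p,n+sys.argv[1]+".png",(295,165,355,225) if n=="top" else (290,170,350,230),6.5)
  for r in cut_out("lever_knob",p)[:2]:
    c=cloud(p,r["mask"]); l=np.c_[(c[:,:2]-o)@Q,c[:,2:]]*1000; l=l[l[:,2]>118]; print(n,round(r["score"],2),np.round(r["point"]),len(l),np.median(l,0),l.min(0),l.max(0)) if len(l) else 0
  for t in(.4,.5,.6,.7,.8):   # expected pixel of knob centre, and of pointer at rim
    L=np.array([[20+72*np.sin(t),-105,76+72*np.cos(t)],[20+36*np.sin(t),-105,76+36*np.cos(t)]])
    W=np.c_[L[:,:2]@Q.T/1000+o,L[:,2:]/1000]; print(t,pix(p,W).round(1).ravel())
cv2.imwrite("pics/c"+sys.argv[1]+".png",np.hstack([cv2.imread(f"pics/{n}{sys.argv[1]}.png") for n in("top","side")]))
E
python3 look.py 5
```

```text
time_s: 5.65
ee_pos: [0.5583, 0.0682, 0.2069]
tool_rot: [-0.075, 0.989, 0.022, 0.124]
wrist_force: [0.3, -0.2, 0.8]
finger_gap: 0.0512
grasp_force: 0.0
time_s: 6.28
ee_pos: [0.4836, 0.2799, 0.2061]
tool_rot: [-0.076, 0.997, 0.012, -0.003]
wrist_force: [0.2, 0.1, -0.7]
finger_gap: 0.0346
grasp_force: 0.0
top 0.49 [323. 179.] 33 [  49.0108 -104.2212  148.8188] [  39.5612 -113.1289  131.3533] [ 58.4646 -92.8667 158.5857]
0.4 [323.7 177.9 324.3 183.7]
0.5 [323.4 176.2 324.2 182.9]
0.6 [323.1 174.7 324.  182.1]
0.7 [322.8 173.2 323.9 181.4]
0.8 [322.6 172.  323.8 180.8]
0.4 [335.3 188.1 331.7 196.3]
0.5 [336.9 188.7 332.5 196.6]
0.6 [338.4 189.5 333.2 197. ]
0.7 [339.8 190.4 333.9 197.4]
0.8 [341.1 191.5 334.6 198. ]
```

View pics/c5.png

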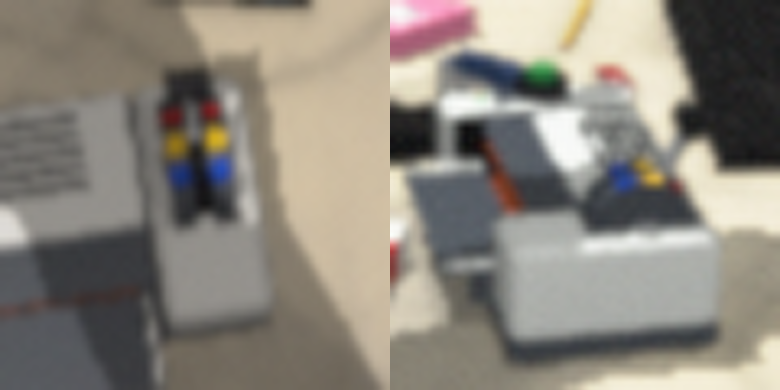

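```bash
cat > ang.py <<'E'
from lam import *
from scipy.optimize import least_squares
o=np.array([.5005,.1642]); a=np.radians(8.65); Q=np.array([[np.cos(a),-np.sin(a)],[np.sin(a),np.cos(a)]])
def W(L): L=np.atleast_2d(L); return np.c_[L[:,:2]@Q.T/1000+o,L[:,2:]/1000]
def knobpix(p,t): return pix(p,W([20+72*np.sin(t),-105,76+72*np.cos(t)]))[0]
def run(t0):
 for n in("top","side"):
  p=vision.camera(n); g=p["image"].max(2).astype(int); v,u=np.mgrid[:400,:640]
  c=cloud(p,np.ones((400,640),bool)); 
  w=world(p,np.c_[u.ravel(),v.ravel()],p["depth"].ravel()).reshape(400,640,3); l=np.dstack([(w[...,:2]-o)@Q,w[...,2:]])*1000
  k=(abs(l[...,1]+105)<17)&(np.hypot(l[...,0]-20,l[...,2]-76)>52)&(np.hypot(l[...,0]-20,l[...,2]-76)<90)&(l[...,2]>85)&(g<110)
  q=l[k]; th=np.arctan2(q[:,0]-20,q[:,2]-76); cen=np.argwhere(k).mean(0)[::-1]
  ts=np.linspace(t0-.5,t0+.5,201); d=[np.linalg.norm(knobpix(p,t)-cen) for t in ts]
  print(n,k.sum(),"cen",cen.round(1),"local",q.mean(0).round(1),"th",np.median(th).round(3),"pixfit",ts[np.argmin(d)].round(3),min(d).round(2))
E
python3 -c "
from ang import *
run(.45)"
```

```text
top 44 cen [323.6 177.5] local [  49.  -104.7  145.7] th 0.384 pixfit 0.425 0.06
side 18 cen [335.9 188.1] local [  48.8 -112.1  145.1] th 0.394 pixfit 0.435 0.24
```

The knob is at (323.6,177.5) top and (335.9,188.1) side. Both views give a lever angle of about 0.43, so it slipped behind by about 0.17 rad. I regrasp and push on.

```bash
python3 -m pendant '[[0.6,[17,-54,-1],[0.01,-0.063,0]],[0.6,[17,-54,-1],[0.01,-0.063,0]],[0.6,[17,-54,-2],[0.01,-0.063,0]],[0.6,[16,-54,-2],[0.01,-0.063,0]],[0.6,[0,0,0],[0,0,0]]]'
python3 -c "
from h import *
print(R.from_quat(monitor.observe()['tool_rot']).as_matrix().round(3))"
```

```text
time_s: 7.2
ee_pos: [0.5518, 0.0567, 0.2006]
tool_rot: [-0.072, 0.989, 0.021, 0.126]
wrist_force: [-0.9, -0.5, 0.5]
finger_gap: 0.0514
grasp_force: 0.0
[[-0.958 -0.147  0.247]
 [-0.137  0.989  0.06 ]
 [-0.253  0.024 -0.967]]
```

```bash
python3 -m pendant '[[0.6,[9,3,-39],[0,0,0]],[0.6,[9,4,-39],[0,0,0]],[0.6,[0,0,0],[0,0,0]]]'
python3 -m pendant '[[0,[0,0,0],[0,0,0]],[0,[0,0,0],[0,0,0]],[0,[0,0,0],[0,0,0]],[0,[0,0,0],[0,0,0]]]' 40
python3 -m pendant '[[0,[6.9,1,-3.4],[0,0,0]],[0,[6.5,1,-4.6],[0,0,0]],[0,[0,0,0],[0,0,0]]]'
python3 -c "
from ang import *
run(.6)"
python3 -m pendant '[[0.6,[0,0,0],[0,0,0]],[0.6,[0,0,0],[0,0,0]],[0.6,[0,0,0],[0,0,0]],[0.6,[-11,-3,44],[0,0,0]],[0.6,[-11,-3,44],[0,0,0]]]'
python3 -m pendant '[[0.6,[-12,50,0],[-0.009,0.06,0]],[0.6,[-12,50,0],[-0.01,0.06,0]],[0.6,[-20,50,0],[-0.01,0.06,0]],[0.6,[-20,50,0],[-0.01,0.07,0]],[0.1,[0,6,0],[0,0,0]]]'
python3 -c "
from ang import *
run(.6)"
```

```text
time_s: 7.58
ee_pos: [0.5682, 0.0681, 0.1192]
tool_rot: [-0.075, 0.989, 0.022, 0.123]
wrist_force: [0.3, -0.8, 0.4]
finger_gap: 0.0514
grasp_force: 0.0
time_s: 8.07
ee_pos: [0.5707, 0.0689, 0.1247]
tool_rot: [-0.075, 0.989, 0.023, 0.127]
wrist_force: [-1.5, 5.2, 3.7]
finger_gap: 0.0233
grasp_force: 40.2
time_s: 8.45
ee_pos: [0.5845, 0.071, 0.1166]
tool_rot: [-0.075, 0.989, 0.023, 0.127]
wrist_force: [0.3, 5.0, 2.6]
finger_gap: 0.023
grasp_force: 41.2
top 0 cen [nan nan] local [nan nan nan] th nan pixfit 0.1 nan
side 6 cen [339.5 191.7] local [  62.3 -115.9  130.5] th 0.642 pixfit 0.73 1.19
time_s: 9.18
ee_pos: [0.5607, 0.0639, 0.2028]
tool_rot: [-0.075, 0.989, 0.022, 0.124]
wrist_force: [0.2, 0.6, 0.0]
finger_gap: 0.0511
grasp_force: 0.0
time_s: 9.8
ee_pos: [0.4967, 0.2727, 0.2013]
tool_rot: [-0.076, 0.997, 0.012, -0.002]
wrist_force: [0.6, -0.3, -1.3]
finger_gap: 0.0345
grasp_force: 0.0
top 39 cen [323.1 174.3] local [  61.  -104.8  140.3] th 0.554 pixfit 0.625 0.01
side 24 cen [339.  189.7] local [  61.2 -111.4  137.1] th 0.598 pixfit 0.635 0.14ang.py:12: RuntimeWarning: Mean of empty slice.
  q=l[k]; th=np.arctan2(q[:,0]-20,q[:,2]-76); cen=np.argwhere(k).mean(0)[::-1]
  ret = um.true_divide(
ang.py:14: RuntimeWarning: Mean of empty slice.
  print(n,k.sum(),"cen",cen.round(1),"local",q.mean(0).round(1),"th",np.median(th).round(3),"pixfit",ts[np.argmin(d)].round(3),min(d).round(2))
  return _methods._mean(a, axis=axis, dtype=dtype,
  ret = ret.dtype.type(ret / rcount)
```

Run:
```python
from ang import *
from scipy.optimize import least_squares
pt,ps=vision.camera("top"),vision.camera("side")
cs=[]
for p,f,r in((pt,"top1",(250,190,275,218)),(ps,"side1",(300,170,325,192))):
  im=cv2.imread(f"pics/{f}.png")[:,:,::-1].copy(); m=colour({"image":im},"green"); k=np.zeros_like(m); a,b,c,d=r; k[b:d,a:c]=m[b:d,a:c]
  v,u=np.nonzero(k); cs.append([u.mean(),v.mean()]); print(f,k.sum(),cs[-1],u.min(),u.max(),v.min(),v.max())
s=least_squares(lambda X:np.r_[(pix(pt,X)[0]-cs[0]),(pix(ps,X)[0]-cs[1])],[.486,.277,.1]); print(s.x,s.fun,"local",(s.x[:2]-o)@Q)
save(ps,"s6.png",(290,170,350,230),6.5); save(pt,"t6.png",(250,160,350,220),6.5)
i=np.hstack([cv2.resize(cv2.imread("pics/t6.png"),(500,300)),cv2.resize(cv2.imread("pics/s6.png"),(300,300))]); cv2.imwrite("pics/c6.png",i)
print(monitor.observe()["ee_pos"])
```

```text
top1 34 [np.float64(262.20588235294116), np.float64(203.08823529411765)] 259 265 200 206
side1 7 [np.float64(312.7142857142857), np.float64(181.42857142857142)] 311 314 181 182
[0.4863 0.2783 0.0923] [ 0.0033  0.2017  0.2525 -0.0381] local [0.0031 0.1149]
[0.4976 0.2693 0.2023]
```

View pics/c6.png

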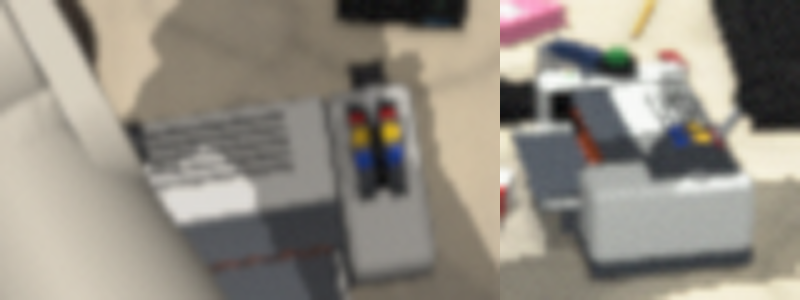

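Top view: the knob lies behind the quadrant at the angle of the red band, with yellow and blue uncovered below it. The two views put the lever at about 0.6. Now the button, at (0.486, 0.278).

```bash
python3 -m pendant '[[0,[-11,8,-32],[0,0,0]],[0,[0,0,-30],[0,0,0]],[0,[0,0,-28],[0,0,0]],[0,[0,0,0],[0,0,0]],[0,[0,0,0],[0,0,0]]]'
python3 -m pendant '[[0,[0,0,-4],[0,0,0]],[0,[0,0,-4],[0,0,0]],[0,[0,0,0],[0,0,0]]]'
python3 -m pendant '[[0,[0,0,-2],[0,0,0]],[0,[0,0,0],[0,0,0]]]'
python3 -m pendant '[[0,[0,0,-2],[0,0,0]],[0,[0,0,0],[0,0,0]]]'
```

```text
time_s: 10.62
ee_pos: [0.487, 0.2776, 0.1137]
tool_rot: [-0.073, 0.997, 0.012, 0.0]
wrist_force: [0.9, 0.2, 0.4]
finger_gap: -0.0002
grasp_force: 0.0
time_s: 11.0
ee_pos: [0.4863, 0.2781, 0.104]
tool_rot: [-0.074, 0.997, 0.012, -0.001]
wrist_force: [1.0, -0.0, -0.3]
finger_gap: 0.0001
grasp_force: 0.0
time_s: 11.25
ee_pos: [0.4863, 0.2781, 0.102]
tool_rot: [-0.074, 0.997, 0.012, -0.001]
wrist_force: [0.4, -0.5, 0.3]
finger_gap: 0.0001
grasp_force: 0.0
time_s: 11.5
ee_pos: [0.4865, 0.2782, 0.1003]
tool_rot: [-0.074, 0.997, 0.012, -0.0]
wrist_force: [-0.1, 0.0, 1.4]
finger_gap: 0.0002
grasp_force: 1.0
```

```bash
for i in 1; do python3 -m pendant '[[0,[0,0,-2],[0,0,0]],[0,[0,0,0],[0,0,0]]]'; done
python3 -m pendant '[[0,[0,0,-1.5],[0,0,0]],[0,[0,0,0],[0,0,0]]]'
python3 -m pendant '[[0,[0,0,-1],[0,0,0]],[0,[0,0,0],[0,0,0]]]'
```

```text
time_s: 11.75
ee_pos: [0.4864, 0.2782, 0.0983]
tool_rot: [-0.074, 0.997, 0.012, -0.0]
wrist_force: [-0.6, 0.6, 4.4]
finger_gap: 0.0002
grasp_force: 1.6
time_s: 12.0
ee_pos: [0.4865, 0.2782, 0.0968]
tool_rot: [-0.074, 0.997, 0.012, -0.0]
wrist_force: [-0.5, -1.4, 3.6]
finger_gap: -0.0001
grasp_force: 2.2
time_s: 12.25
ee_pos: [0.4865, 0.2782, 0.0961]
tool_rot: [-0.074, 0.997, 0.012, -0.0]
wrist_force: [-1.1, -0.3, 7.0]
finger_gap: 0.0001
grasp_force: 3.3
```

```bash
python3 -m pendant '[[0,[0,0,-1],[0,0,0]],[0,[0,0,0],[0,0,0]]]'
python3 -m pendant '[[0,[0,0,-0.5],[0,0,0]],[0,[0,0,0],[0,0,0]]]'
```

```text
time_s: 12.5
ee_pos: [0.4865, 0.2782, 0.096]
tool_rot: [-0.074, 0.997, 0.012, -0.0]
wrist_force: [-3.2, -1.1, 11.6]
finger_gap: 0.0001
grasp_force: 6.4
time_s: 12.75
ee_pos: [0.4865, 0.2782, 0.0959]
tool_rot: [-0.074, 0.997, 0.012, 0.0]
wrist_force: [-4.3, -2.1, 16.7]
finger_gap: -0.0001
grasp_force: 7.8
```

The button is bottomed: the height stays at 0.096 while the force rises to 17 N. Release, back off and check.

```bash
python3 -m pendant '[[0,[0,0,20],[0,0,0]],[0,[0,0,50],[0,0,0]],[0,[-10,50,30],[0,0,0]],[0,[-40,45,0],[0,0,0]],[0,[-40,45,0],[0,0,0]]]'
python3 -m pendant '[[0,[-40,45,0],[0,0,0]],[0,[-40,45,0],[0,0,0]],[0,[0,0,0],[0,0,0]]]'
python3 - <<'E'
from ang import *
run(.6)
p=vision.camera("top"); save(p,"end.png",(200,155,360,265),5)
for l in("pouches_red","pouches_blue","pouches_yellow","stapler","mug"):
  for r in cut_out(l,p)[:1]: print(l,np.median(cloud(p,r["mask"]),0))
E
```

```text
time_s: 13.38
ee_pos: [0.3954, 0.4192, 0.1938]
tool_rot: [-0.074, 0.997, 0.012, -0.001]
wrist_force: [0.4, 0.0, -1.5]
finger_gap: 0.0002
grasp_force: 0.0
time_s: 13.75
ee_pos: [0.3133, 0.5104, 0.193]
tool_rot: [-0.077, 0.997, 0.011, -0.001]
wrist_force: [1.5, -0.5, 0.3]
finger_gap: 0.0002
grasp_force: 0.0
top 32 cen [323.2 174.6] local [  60.  -105.2  139.5] th 0.56 pixfit 0.6 0.11
side 24 cen [339.  189.7] local [  61.6 -111.2  136.8] th 0.588 pixfit 0.64 0.14
pouches_red [0.3535 0.1623 0.0232]
pouches_blue [ 0.4932 -0.1874  0.0232]
pouches_yellow [ 0.5096 -0.3121  0.0223]
stapler [0.4663 0.4367 0.0356]
mug [ 0.5958 -0.4494  0.0367]
```

View pics/end.png

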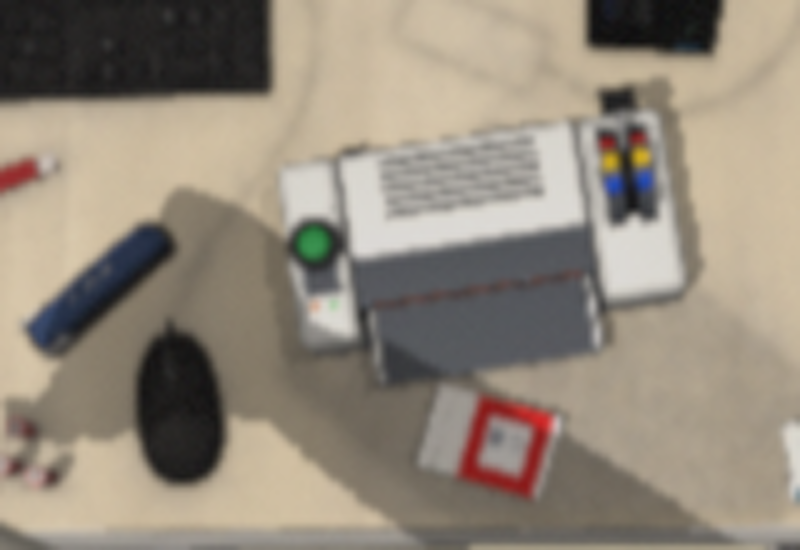

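The button is up again at (315,243). The knob stands behind the quadrant at (618,100), which is about 0.60 rad. The cartons, stapler and mug have not moved, and the arm is clear of everything.

```bash
python3 -c "
from bench import hand_in
print(hand_in())"
```

```text
the job is handed in; nothing more can be done
None
```

I set the lever to the red band (about 0.60 rad in both camera views) and let it go, then pressed the green button fully down and released it; I handed the job in at about 14 s, with the cartons, stapler and mug where they were.

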